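# Level the board holder and lock its frame

### The arm

A 6-joint arm with a two-finger parallel gripper is mounted at the origin on the work surface. World frame = base frame: x ahead of the robot, y to its left, z up, the work surface at z = 0. Lengths are in m, angles in rad, forces in N, time in s.
With the tool pointing down it reaches from about 0.3 to 0.825 m from the base axis. Payload 5.4 kg.
Tool frame: the origin (TCP) lies at the very end of the fingers, on their centre line; the grasp point (between the pads) lies 19 mm behind it; z points along the fingers, x is the direction in which the jaws open and shut, and the axes are right-handed (so a half turn about z gives the same grasp; the last joint's range is limited). The gripper opens to 92 mm and grips with 3 to 60 N. Pads are 20 mm wide; open, the fingers measure 128 mm over their backs; the gripper's body (75 mm by 189 mm) begins 69 mm behind the grasp point.
Start: joints at [0.991, 0.158, 1.597, -0, 1.386, -0.21], TCP at [0.208, 0.536, 0.215] pointing down, gripper open.
Joint ranges: [-2.91, 2.91], [-0.94, 2.29], [0.18, 2.7], [-1.29, 4.43], [0.17, 2.64], [-3, 3]. Speed limits (rad/s): [2.57, 2.57, 3.14, 3.14, 3.14, 3.14].

### API

Orientations are given as a rotation vector (axis times angle).
In Python, from workcell import bot gives the robot as it stands. Calls block until the motion is done:
- bot.goto(position, orientation): joint-space move of the TCP to a pose.
- bot.line_to(position, rot=None, max_speed=0.15): straight line of the TCP; rot=None keeps the orientation; max_speed is the mean speed in m/s.
- bot.set_joints(angles): joint-space move.
- bot.set_gripper(opening, newtons=None): opening from 0.0 (shut) to 1.0 (fully open); newtons is the grip in N (None keeps the last); returns when the fingers have stopped.
- bot.hold(seconds).
- bot.inverse_kinematics(position, orientation): joint angles nearest the present ones, or None.
- bot.read_camera(name): name is "scene" or "top" or "wrist"; returns a dict with "pixels" (384x512x3 uint8, blue, green, red), "fx", "fy", "cx", "cy" (pixels), "R" (3x3) and "t" (3): a world point X has camera coordinates R X + t. Camera axes: x right, y down, z forward; pixel columns grow to the right and rows downward; lengths in m; the calibration is good to about 2 mm. A picture is of the moment at which its call begins. There is no depth.
A pose or a line that the arm cannot do raises bot.MotionError and nothing moves.
- bot.job_done(): hands the job in, once; it reports no verdict.
Readings, each from a call of its own:
- bot.current_clock(): time.
- bot.current_joints(): joint angles.
- bot.current_joint_vel(): joint speeds.
- bot.current_effort(): joint torques, N m.
- bot.current_ee_pos(): TCP position.
- bot.current_tool_rot(): TCP orientation.
- bot.current_contact_force(): force on the tool from outside, world axes, zero at the start.
- bot.current_ft_torque(): the same for the moment, N m.
- bot.current_opening(): opening from 0.0 (shut) to 1.0 (fully open).
Only numpy, scipy, OpenCV 4.12 (cv2) and the standard library are available. Lean on these libraries where they do the work, as an engineer would, in place of code of your own. Each camera call takes 0.05 s, during which the arm holds its last target.

### The job

The circuit-board holder has been left tipped: push the raised long rail of its swinging frame down until the board lies level and the slot in the locking disc stands in line with the lock bar, then push the bar by its upright tab fully home through the slot, so that the frame is locked. Press on the rail, not on the circuit board itself, and leave the other things on the bench where they stand.

Things in the scene. Friction and masses are not known exactly. Their poses are not given: they have to be found in the camera images.
- holder: The circuit-board holder, fixed to the bench. Origin: centre of its underside, on the bench; z up; its -x side roughly faces the robot; +y runs towards the upright with the disc and lock bar. Feet: x +-85 mm, y +-140 mm, below z 26 mm. Uprights: y -128 to -116 and 116 to 128 mm, 42 mm wide, tops at z 139 mm. The bar's dark guide: y 114 to 146 mm, x +-15 mm, top at z 165 mm.
- swing_axis (a point): Centre of the frame's swing axis, 115 mm above the bench, above the holder's origin; the axis is parallel to the holder's y. The swinging frame: rectangle of 12 x 12 mm aluminium rails centred on the axis, 140 mm over the outsides in x, 190 mm in y. Its two long rails lie along y, their centre lines 64 mm from the axis.
- frame (a joint): Swing of the frame about its axis, rad. 0: board level, slot of the disc straight up and in line with the bar. Positive: the holder's -x long rail (the near one) raised, the other lowered; it starts at 0.4 to 1.05. Stops at +-1.25. Balanced and stiff: it stays where it is left; takes about 2 N at a long rail to move.
- lock_bar (a joint): Travel of the lock bar, m: 0 drawn back (nose 6 mm short of the disc), 0.030 fully home, its tab against the guide, the nose 16 mm beyond the disc. Pushed along the holder's -y direction; takes about 2 N and stays where it is left.
- near_rail (a point): Point on the swinging frame: middle of the near long rail's upper face (centre of its 12 mm width, half-way along its 190 mm length). In the frame it lies 64 mm from the swing axis and 6 mm above the plane through the axis; board level: 121 mm above the bench. Its axes turn with the frame.
- slot (a point): Point in the slot of the locking disc, 35 mm from the swing axis. The disc: upright steel disc on the frame's shaft, 90 mm diameter, 8 mm thick (holder y 103 to 111 mm), with one radial slot, 13 mm wide and 23 mm deep, open at the rim. The bar cannot pass the disc anywhere else.
- bar_nose (a point): Tip of the lock bar's nose. The bar: flat steel, 8 mm wide (holder x), 12 mm high, centre line at holder x 0, z 150 mm; the last 7 mm taper to 2 mm wide, so the nose finds its way into the slot with the frame up to about 0.12 rad off and turns the disc the rest.
- tab_face (a point): Centre of the outer (holder +y) face of the bar's upright tab, where it is pushed. The tab is a steel plate 26 mm wide (holder x), 38 mm high, 6 mm thick, from 139 to 177 mm above the bench; with the bar drawn back its outer face is at holder y 182 mm.
- solder_reel: Bystander: reel of solder standing flat, 62 mm diameter, 48 mm high, origin at its underside.
- flux_bottle: Bystander: small amber bottle, 36 mm diameter, 85 mm high, origin at its underside.
- screwdriver: Bystander: screwdriver with an amber handle, 180 mm long, lying on the bench.
- screw_jar: Bystander: small clear jar with a steel lid, 52 mm diameter, 55 mm high, origin at its underside.
- board (a point): The green circuit board, 80 mm (x) by 136 mm (y), fixed in the middle of the swinging frame, 18 mm clear of the long rails, with parts up to 13 mm tall; origin at its centre, on the swing axis, z out of its component side. Not to be pressed on.

How it is judged:
On the way:
1. the slot is brought in line with the bar while the bar is still short of the disc (value of joint frame between -0.16 and 0.16 rad and value of joint lock_bar below 0.011 m), for 0.1 s.
At the end, for the whole second after the job is handed in: The lock bar is home through the slot (at least 26 of its 30 mm), the frame is level within 0.09 rad and still (value of joint lock_bar above 0.026 m and value of joint frame between -0.09 and 0.09 rad and velocity of joint frame between -0.05 and 0.05 rad/s); the robot touches nothing.
It fails at once if the circuit board itself is pressed (contact force between any of frame_c7, frame_c8, frame_c9, frame_c10, frame_c11, frame_c12, frame_c13 and anything else above 2 N).
It fails at once if the solder reel is moved or lifted (distance of solder_reel from where it was at the start of the episode above 0.02 m).
It fails at once if the flux bottle is moved or lifted (distance of flux_bottle from where it was at the start of the episode above 0.02 m).
It fails at once if the screwdriver is moved or lifted (distance of screwdriver from where it was at the start of the episode above 0.02 m).
It fails at once if the screw jar is moved or lifted (distance of screw_jar from where it was at the start of the episode above 0.02 m).
It also fails if it takes over 48 s, if anything falls off the work surface, if the arm or the gripper's body presses on something with over 40 N, if the wrist force passes 120 N, or if a joint passes its speed limit or range.

## Working session

There is one attempt and no reset: what is moved stays moved. The work goes in short steps, each a Python script; the robot and the scene stay as the last script left them, time stands still between calls to the robot, and variables do not carry over. Pictures are saved under pics/ and viewed, and the job is handed in when it is done.

```bash
mkdir -p pics; ls; python3 - <<'E'
from workcell import bot
import cv2,numpy as np
for n in("scene","top","wrist"):
    c=bot.read_camera(n); cv2.imwrite(f"pics/{n}0.png",c["pixels"]); print(n,c["fx"],c["fy"],c["cx"],c["cy"],np.round(c["R"],3).tolist(),np.round(c["t"],3).tolist())
print(bot.current_clock(),bot.current_tool_rot())
E
```

```text
pics
scene 435.41831796649717 435.41831796649717 258.3913704645616 198.29552699860514 [[0.743, 0.669, 0.001], [0.426, -0.472, -0.772], [-0.516, 0.574, -0.636]] [-0.376, -0.204, 1.39]
top 393.221739868832 393.221739868832 254.25366984565989 192.2504266862669 [[0.014, -1.0, 0.015], [-0.99, -0.016, -0.14], [0.14, -0.013, -0.99]] [-0.099, 0.595, 0.929]
wrist 281.13974162380845 281.13974162380845 255.58216043788025 195.32883710210413 [[0.362, 0.932, -0.002], [0.891, -0.345, 0.295], [0.275, -0.109, -0.955]] [-0.573, -0.034, 0.392]
0.15 [ 2.59158233e+00  1.77490617e+00 -2.01573482e-03]
```

View pics/scene0.png

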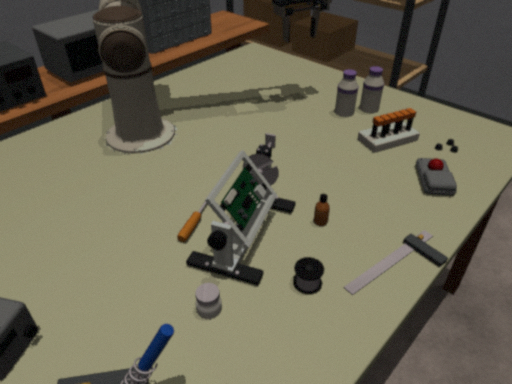

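View pics/top0.png

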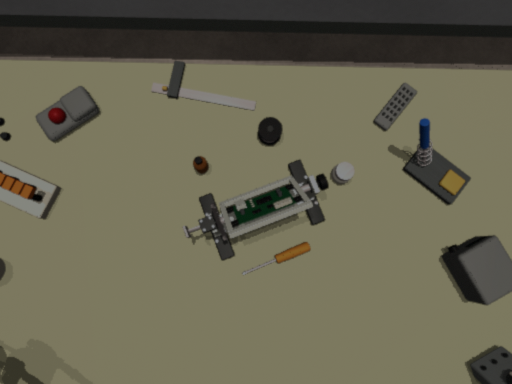

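View pics/wrist0.png

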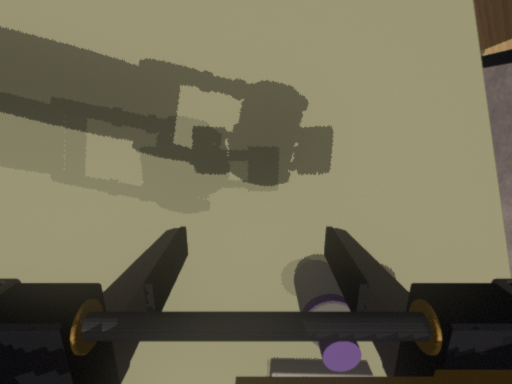

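The holder is seen in the top view at about (265,207), with the disc and bar at its left end (about (205,227)). The reel is at (269,131), the bottle at (200,165), the jar at (343,173) and the screwdriver at (275,258). Next I'll enlarge the holder.

```bash
python3 - <<'E'
import cv2
t=cv2.imread("pics/top0.png")[150:280,170:360]; cv2.imwrite("pics/topz.png",cv2.resize(t,None,fx=4,fy=4,interpolation=cv2.INTER_CUBIC))
t=cv2.imread("pics/scene0.png")[125:295,170:340]; cv2.imwrite("pics/scenez.png",cv2.resize(t,None,fx=3.5,fy=3.5,interpolation=cv2.INTER_CUBIC))
E
```

```text
(no output)
```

View pics/topz.png

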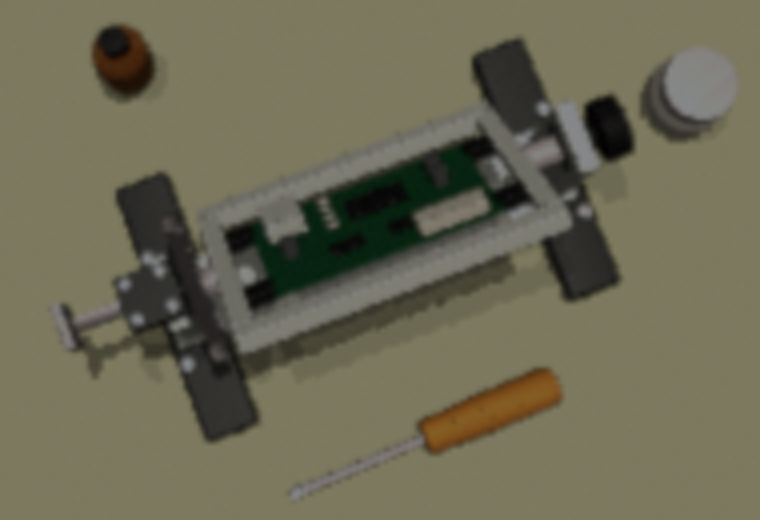

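View pics/scenez.png

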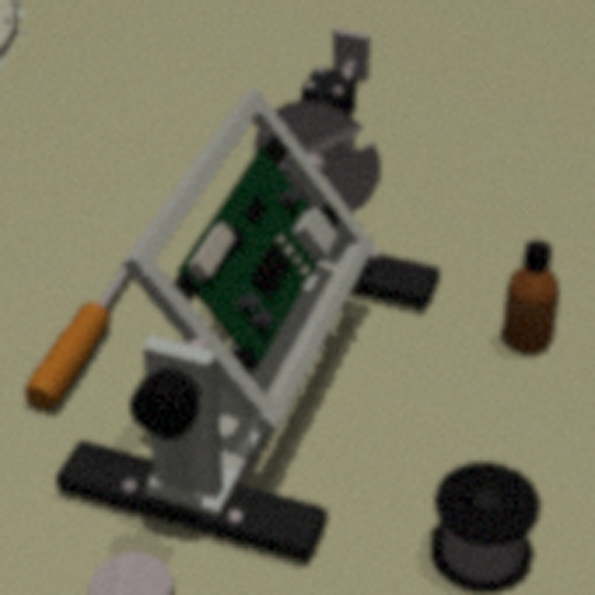

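The enlarged views show the near rail raised, and the slot swung to the far side. The tab's outer edge is at top zoom (57,308)–(70,347). I'll triangulate and fit x, y, yaw and swing to the corner pixels I picked in both views.

```bash
cat > h.py <<'E'
import numpy as np
from scipy.optimize import least_squares
from scipy.spatial.transform import Rotation as Ro
def proj(c,X):
    p=c["R"]@X+np.asarray(c["t"]); return np.array([c["fx"]*p[0]/p[2]+c["cx"],c["fy"]*p[1]/p[2]+c["cy"]])
def ray(c,uv,z):
    R=np.asarray(c["R"]);o=-R.T@np.asarray(c["t"]);d=R.T@np.array([(uv[0]-c["cx"])/c["fx"],(uv[1]-c["cy"])/c["fy"],1]);return o+d*(z-o[2])/d[2]
def H(p,X):  # holder->world
    return Ro.from_euler('z',p[2]).apply(X)+[p[0],p[1],0]
def F(th,X): return Ro.from_euler('y',th).apply(X)+[0,0,.115]
E
python3 - <<'E'
from h import *
from workcell import bot
ct=bot.read_camera("top");cs=bot.read_camera("scene")
T=lambda u,v:((u+.5)/4-.5+170,(v+.5)/4-.5+150)
S=lambda u,v:((u+.5)/3.5-.5+170,(v+.5)/3.5-.5+125)
# feet outer-y top edges at guessed z=.02 , tab, frame
obs=[("h",ct,T(118,190),(.085,.140,'f')),("h",ct,T(208,440),(-.085,.140,'f')),("h",ct,T(522,40),(.085,-.140,'f')),("h",ct,T(618,283),(-.085,-.140,'f')),
("h",ct,T(55,309),(.013,.182,.177)),("h",ct,T(68,349),(-.013,.182,.177)),
("h",cs,S(334,32),(-.013,.182,.177)),("h",cs,S(369,38),(.013,.182,.177)),
("h",cs,S(59,480),(-.085,-.140,'f')),("h",cs,S(305,562),(.085,-.140,'0')),
("f",ct,T(203,213),(.07,.095,.006)),("f",ct,T(484,105),(.07,-.095,.006)),("f",ct,T(240,352),(-.07,.095,-.006)),("f",ct,T(572,226),(-.07,-.095,-.006)),
("f",cs,S(255,92),(-.07,.095,.006)),("f",cs,S(129,262),(-.07,-.095,.0)),("f",cs,S(372,240),(.07,.095,.006)),("f",cs,S(270,425),(.07,-.095,0))]
def res(q):
    r=[]
    for k,c,uv,X in obs:
        X=list(X)
        if X[2]=='f':X[2]=q[4]
        if X[2]=='0':X[2]=0
        X=np.array(X,float)
        if k=="f":X=F(q[3],X)
        r+=list(proj(c,H(q,X))-uv)
    return np.array(r)
x0=[*ray(ct,(265,207),.1)[:2],.3,.7,.022]; print(x0)
s=least_squares(res,x0,loss='soft_l1');print(s.x,s.cost);print(np.round(res(s.x).reshape(-1,2),1).tolist())
q=s.x
for n,X in [("near",F(q[3],np.array([-.064,0,.006]))),("tab",[0,.182,.158]),("level",[-.064,0,.121])]:print(n,H(q,np.array(X)))
for n,uv,z in[("reel",(269,131),.048),("bottle",(200,165),.07),("jar",(343,173),.055),("sd tip",(170+293/4,150+494/4),.01),("sd end",(170+556/4,150+380/4),.02)]:
    w=ray(ct,uv,z);print(n,w,Ro.from_euler('z',-q[2]).apply(w-[q[0],q[1],0]))
E
```

```text
[np.float64(0.5543615332166498), np.float64(-0.11440449867384515), 0.3, 0.7, 0.022]
[ 0.55902185 -0.10929117  0.38262768  0.92889674  0.01248681] 17.782625417937922
[[-1.1, 0.2], [-0.1, 1.0], [-0.0, -0.9], [1.2, -0.3], [-2.4, -0.6], [-1.4, 1.0], [0.2, -2.3], [0.3, -2.1], [-2.1, 0.9], [0.7, 2.4], [-1.9, -0.2], [0.9, -0.9], [0.5, 0.5], [0.5, -0.1], [0.4, -2.1], [-0.8, -0.8], [0.1, 1.2], [-1.1, 2.2]]
near [ 0.52793303 -0.12180327  0.16985374]
tab [0.49107043 0.05954782 0.158     ]
level [ 0.49964989 -0.13318618  0.121     ]
reel [ 0.75186242 -0.12465447  0.048     ] [ 0.17315961 -0.08625117  0.048     ]
bottle [0.65713883 0.04274664 0.07      ] [0.14778658 0.10441057 0.07      ]
jar [ 0.64618275 -0.30773573  0.055     ] [ 0.00676687 -0.21663673  0.055     ]
sd tip [ 0.39706959 -0.06574761  0.01      ] [-0.13398356  0.10086119  0.01      ]
sd end [ 0.46938571 -0.22812432  0.02      ] [-0.12752173 -0.07677344  0.02      ]
```

The fit is good to 2 px or so (about 5 mm), giving holder (0.559, -0.109), yaw 0.383 and swing of about 0.93. All of it is within reach and the sizes agree. I'll hover and refine with the wrist camera.

```bash
cat >> h.py <<'E'
def down(psi): return (Ro.from_euler('z',psi)*Ro.from_euler('x',np.pi)).as_rotvec()
E
python3 - <<'E'
from h import *
from workcell import bot
import cv2
bot.set_gripper(0.0)
q=[.559,-.109,.383]
r=down(q[2]-np.pi/2)
P=H(q,np.array([-.04,0,.30]))
print(bot.inverse_kinematics(P,r),bot.inverse_kinematics(H(q,np.array([0,.21,.165])),r))
bot.goto(P,r)
for n in("wrist","top","scene"):
    cv2.imwrite(f"pics/{n}1.png",bot.read_camera(n)["pixels"])
c=bot.read_camera("wrist");print(c["R"],c["t"],bot.current_clock())
E
```

```text
[-4.58600534e-01  1.35008886e-02  1.58404482e+00 -4.44089210e-16
  1.54404694e+00  7.29195793e-01] [-7.15129158e-02 -2.50107089e-02  1.89064791e+00 -4.44089210e-16
  1.27595546e+00  1.11628341e+00]
[[ 3.74383952e-01 -9.27273756e-01 -1.94478737e-04]
 [-8.85405978e-01 -3.57542258e-01  2.97018159e-01]
 [-2.75486679e-01 -1.11026640e-01 -9.54871811e-01]] [-0.31081083  0.35920892  0.60350055] 4.4
```

View pics/wrist1.png

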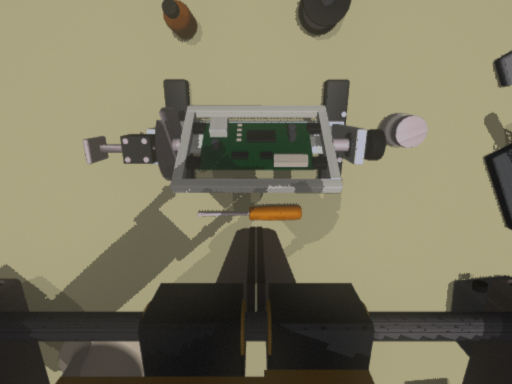

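The wrist view shows the holder squarely: the raised near rail along row ~185 (cols 174–340) and the tab at col ~90, row 151. I'll zoom in to refine.

```bash
python3 - <<'E'
import cv2
t=cv2.imread("pics/wrist1.png")[65:215,75:235]; cv2.imwrite("pics/wz.png",cv2.resize(t,None,fx=4,fy=4,interpolation=cv2.INTER_CUBIC))
t=cv2.imread("pics/wrist1.png")[65:215,235:395]; cv2.imwrite("pics/wz2.png",cv2.resize(t,None,fx=4,fy=4,interpolation=cv2.INTER_CUBIC))
E
```

```text
(no output)
```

View pics/wz.png

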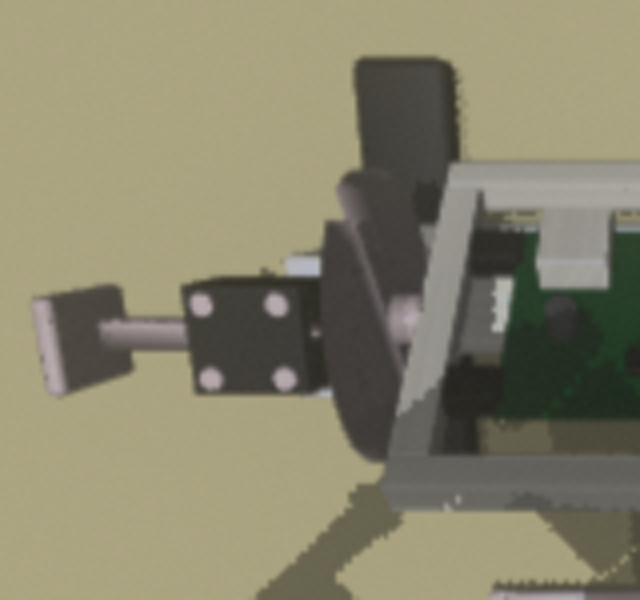

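View pics/wz2.png

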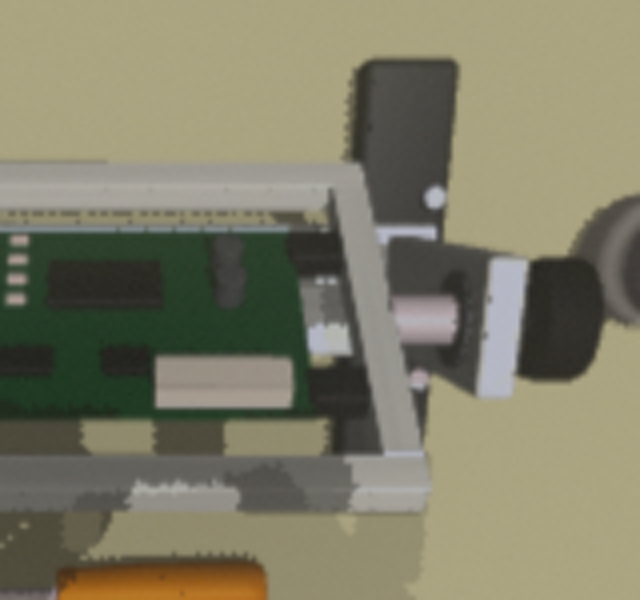

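```bash
python3 - <<'E'
from h import *
from workcell import bot
ct=bot.read_camera("top");cw=bot.read_camera("wrist");cs=bot.read_camera("scene")
A=lambda u,v:((u+.5)/4-.5+75,(v+.5)/4-.5+65)
B=lambda u,v:((u+.5)/4-.5+235,(v+.5)/4-.5+65)
T=lambda u,v:((u+.5)/4-.5+170,(v+.5)/4-.5+150)
obs=[("h",cw,A(33,299),(.013,.182,.177)),("h",cw,A(51,395),(-.013,.182,.177)),
("h",cw,A(182,286),(.015,.146,.165)),("h",cw,A(194,393),(-.015,.146,.165)),
("h",cw,B(527,258),(.021,-.128,.139)),("h",cw,B(513,397),(-.021,-.128,.139)),("h",cw,B(490,257),(.021,-.116,.139)),("h",cw,B(477,397),(-.021,-.116,.139)),
("f",cw,A(383,487),(-.07,.095,.006)),("f",cw,B(430,487),(-.07,-.095,.006)),("f",cw,A(388,510),(-.07,.095,-.006)),("f",cw,B(427,511),(-.07,-.095,-.006)),
("f",cw,A(450,162),(.07,.095,.006)),("f",cw,B(360,165),(.07,-.095,.006)),
("f",ct,T(203,213),(.07,.095,.006)),("f",ct,T(484,105),(.07,-.095,.006)),("f",ct,T(240,352),(-.07,.095,-.006)),("f",ct,T(572,226),(-.07,-.095,-.006)),
("h",ct,T(55,309),(.013,.182,.177)),("h",ct,T(68,349),(-.013,.182,.177))]
def res(q,o=obs):
    r=[]
    for k,c,uv,X in o:
        X=np.array(X,float)
        if k=="f":X=F(q[3],X)
        r+=list(proj(c,H(q,X))-uv)
    return np.array(r)
for o in(obs,obs[:14],obs[14:]):
    s=least_squares(res,[.559,-.109,.383,.93],loss='soft_l1',args=(o,));print(s.x.round(4));print(np.round(res(s.x,o).reshape(-1,2),1).tolist())
# direct check: ray-cast lengths
a=ray(cw,A(33,299),.177);b=ray(cw,A(51,395),.177);print("tab top",a,b,np.linalg.norm(a-b))
a=ray(cw,B(527,258),.139);b=ray(cw,B(513,397),.139);print("upright",a,b,np.linalg.norm(a-b))
E
```

```text
[ 0.5604 -0.1102  0.3828  0.9253]
[[-3.7, -0.2], [-3.6, 0.9], [-0.8, -0.0], [0.2, 1.1], [1.7, -0.4], [1.0, 1.0], [0.5, -0.1], [-0.1, 1.0], [-1.3, -0.4], [1.6, -0.3], [0.1, 0.3], [-0.3, 0.2], [0.3, 0.4], [0.6, -0.3], [-1.5, -0.8], [1.3, -1.6], [1.0, -0.1], [0.9, -0.7], [-1.9, -1.2], [-1.0, 0.4]]
[ 0.5605 -0.1102  0.3826  0.9204]
[[-3.7, -0.4], [-3.6, 0.7], [-0.7, -0.2], [0.2, 0.9], [1.7, -0.5], [1.0, 0.9], [0.5, -0.2], [-0.1, 0.9], [-1.2, -0.4], [1.6, -0.3], [0.2, 0.3], [-0.4, 0.2], [0.2, 0.0], [0.7, -0.6]]
[ 0.5586 -0.1109  0.3791  0.9511]
[[-1.1, 0.3], [1.8, -0.2], [0.9, -0.0], [1.1, -0.3], [-1.7, -0.7], [-0.8, 0.9]]
tab top [0.50570535 0.05988004 0.177     ] [0.48267135 0.05038391 0.177     ] 0.02491469171376564
upright [ 0.62658477 -0.21953069  0.139     ] [ 0.58937701 -0.23513907  0.139     ] 0.040348965530351596
```

The measurements agree (sizes 24.9 against 26 mm, 40.3 against 42 mm). Holder is at (0.5604, -0.1102), yaw 0.3827, swing 0.925. Next I'll push the rail down along its arc, watching the force.

```bash
cat >> h.py <<'E'
Q=[.5604,-.1102,.3827]
RD=down(Q[2]-np.pi/2)
E
python3 - <<'E'
from h import *
from workcell import bot
import cv2
def tip(th,dz=0):
    x=F(th,np.array([-.064,0,.006]))[0]-.001; z=F(th,np.array([-.07,0,.006]))[2]
    return H(Q,np.array([x,0,z+dz]))
bot.line_to(tip(.93,.02),RD,.15)
print(bot.current_contact_force())
bot.line_to(tip(.93,.004),RD,.05)
print(bot.current_contact_force())
for th in list(np.arange(.86,.05,-.08))+[0.0]:
    bot.line_to(tip(th),RD,.06); f=bot.current_contact_force()
    print(round(th,2),bot.current_ee_pos().round(4) if hasattr(bot.current_ee_pos(),'round') else bot.current_ee_pos(),np.round(f,1))
    if np.linalg.norm(f)>25: break
cv2.imwrite("pics/wrist2.png",bot.read_camera("wrist")["pixels"])
bot.line_to(tip(0,.06),RD,.15)
for n in("wrist","top","scene"):
    cv2.imwrite(f"pics/{n}3.png",bot.read_camera(n)["pixels"])
print(bot.current_clock(),np.round(bot.current_contact_force(),1))
E
python3 -c "
import cv2,numpy as np
a=cv2.imread('pics/scene3.png')[125:295,170:340];b=cv2.imread('pics/wrist3.png')
cv2.imwrite('pics/s3.png',cv2.resize(a,None,fx=3.5,fy=3.5,interpolation=cv2.INTER_CUBIC))"
```

```text
[ 0.37438713 -0.32908283 -0.38995325]
[-1.04670738  0.14845283  0.00174395]
0.86 [ 0.5248 -0.1249  0.1721] [-1.  -1.2  1.3]
0.78 [ 0.5209 -0.1263  0.1685] [-1.  -2.2  2.2]
0.7 [ 0.5174 -0.1275  0.1645] [-1.1 -1.   3.2]
0.62 [ 0.5142 -0.1285  0.1602] [-1.   0.4  1.5]
0.54 [ 0.5113 -0.1295  0.1556] [ 0.   0.7 -0.2]
0.46 [ 0.5085 -0.1307  0.1509] [0.3 0.4 0.2]
0.38 [ 0.5061 -0.1318  0.146 ] [-0.8  0.5  0.1]
0.3 [ 0.504  -0.1327  0.1409] [-0.1 -0.1  0.5]
0.22 [ 0.5024 -0.1333  0.1357] [ 0.2 -0.2  0.4]
0.14 [ 0.5011 -0.1338  0.1302] [-0.7 -0.3  0.7]
0.06 [ 0.5002 -0.1342  0.1247] [-0.9  0.1 -0.3]
0.0 [ 0.4998 -0.1344  0.1206] [ 0.3  0.3 -0.9]
9.6417 [-0.1 -0.9  0.4]
```

View pics/s3.png

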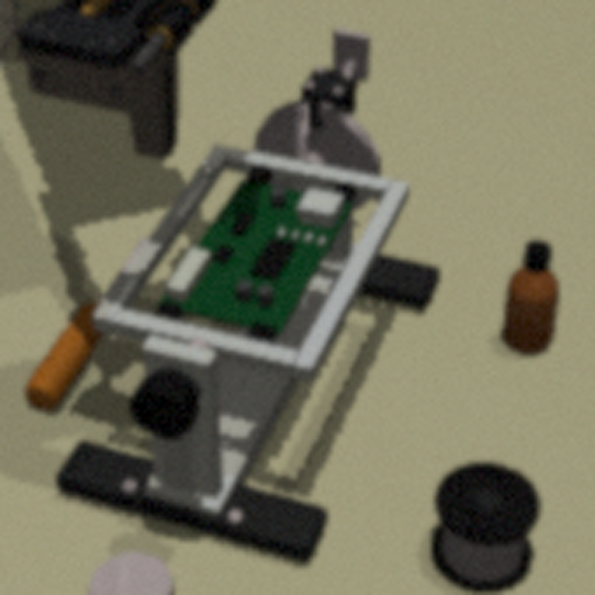

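View pics/wrist3.png

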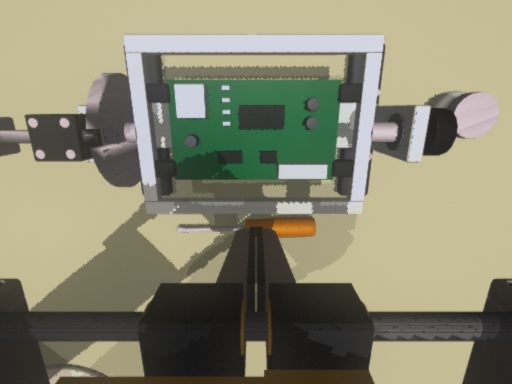

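The frame is near level, but contact seems to have been lost at around 0.6 rad: the near rail (row ~208) looks smaller than the far one (row ~44). I'll measure the swing from the corner pixels.

```bash
python3 - <<'E'
import cv2
t=cv2.imread("pics/wrist3.png")[25:225,110:400]; cv2.imwrite("pics/wz3.png",cv2.resize(t,None,fx=2.75,fy=2.75,interpolation=cv2.INTER_CUBIC))
E
```

```text
(no output)
```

View pics/wz3.png

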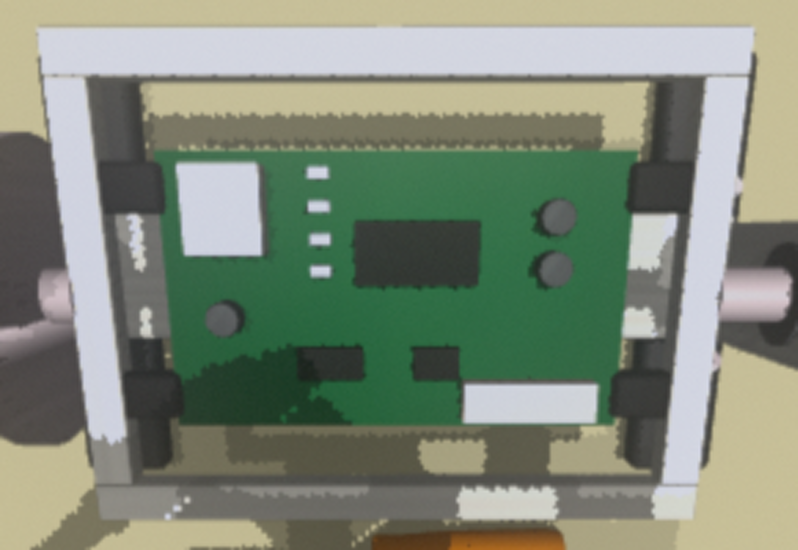

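The slot shows at zoom (30,345), swung to the near side, so the frame is past level. Computing the angle from the upper-face corners.

```bash
python3 - <<'E'
from h import *
from workcell import bot
cw=bot.read_camera("wrist")
W=lambda u,v:((u+.5)/2.75-.5+110,(v+.5)/2.75-.5+25)
o=[(W(38,28),(.07,.095,.006)),(W(755,28),(.07,-.095,.006)),(W(95,486),(-.058,.095,.006)),(W(696,486),(-.058,-.095,.006)),(W(100,518),(-.07,.095,.006)),(W(693,518),(-.07,-.095,.006))]
f=lambda t:np.concatenate([proj(cw,H(Q,F(t[0],np.array(X))))-uv for uv,X in o])
s=least_squares(f,[-.2]);print(s.x,f(s.x).reshape(-1,2).round(1).tolist())
# full
f2=lambda q:np.concatenate([proj(cw,H(q,F(q[3],np.array(X))))-uv for uv,X in o])
print(least_squares(f2,[*Q,-.2]).x)
import cv2
cv2.imwrite("pics/w4.png",cw["pixels"])
print(bot.current_clock(),bot.current_ee_pos())
E
python3 - <<'E'
import cv2
t=cv2.imread("pics/wrist2.png");cv2.imwrite("pics/w2b.png",t)
E
```

```text
[-0.01009641] [[-0.5, -1.8], [3.8, -2.1], [0.5, 0.1], [3.6, 0.2], [0.4, 1.5], [3.0, 1.6]]
[ 0.55938703 -0.10910309  0.3815315  -0.01848732]
9.6917 [ 0.49929171 -0.13403859  0.17956832]
```

View pics/w2b.png

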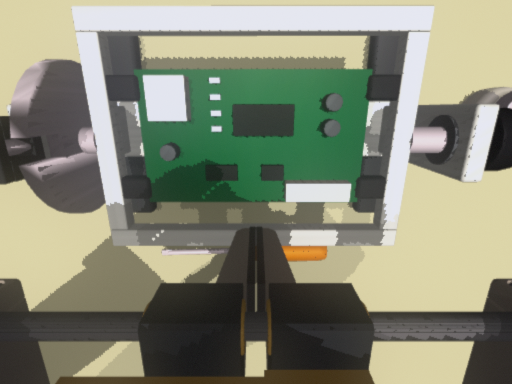

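The upper-face corners give a swing of -0.01 to -0.02 rad, so the frame is level. As an independent check, I'll compare the slot's predicted position with the scene view.

```bash
python3 - <<'E'
from h import *
from workcell import bot
import cv2
cs=bot.read_camera("scene");cw=bot.read_camera("wrist")
a=cs["pixels"][125:195,230:300]
z=cv2.resize(a,None,fx=8,fy=8,interpolation=cv2.INTER_CUBIC)
for th,col in((0,(0,0,255)),(-.15,(255,0,0)),(.15,(0,255,0))):
    u=proj(cs,H(Q,F(th,np.array([0,.103,.040]))));p=((u-[230,125]+.5)*8).astype(int);cv2.circle(z,tuple(int(i) for i in p),4,col,1)
b=cw["pixels"][55:200,0:170];zw=cv2.resize(b,(640,546),interpolation=cv2.INTER_CUBIC);cv2.imwrite("pics/wslot.png",zw)
cv2.imwrite("pics/sslot.png",z)
E
```

```text
(no output)
```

View pics/sslot.png

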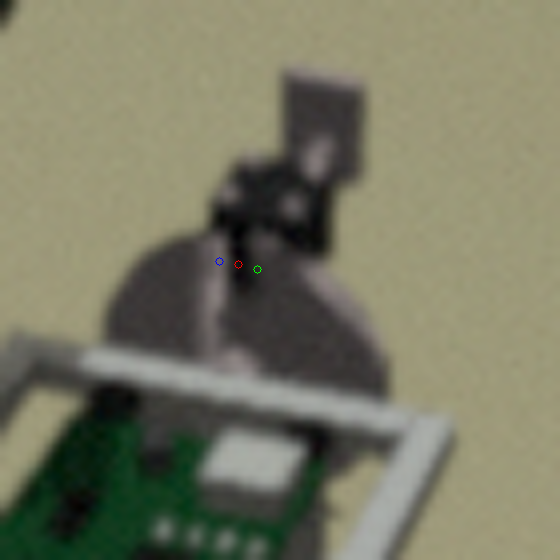

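View pics/wslot.png

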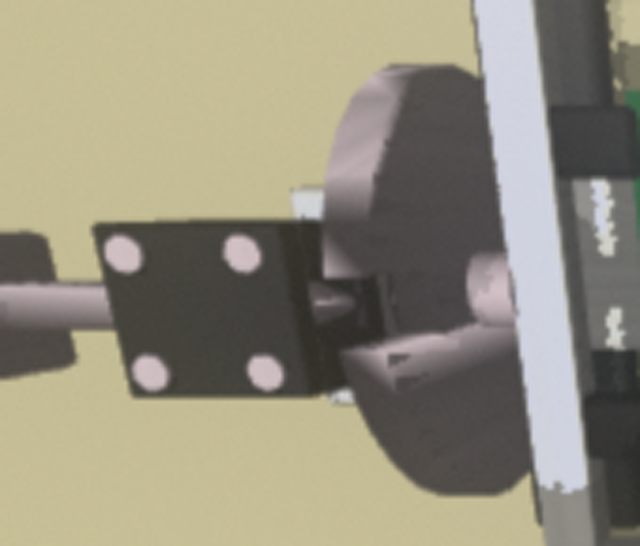

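The wrist crop shows the nose (row ~302) inside the slot mouth (rows 275–350), so the slot is lined up to about 0.04 rad. Now I'll push the tab with the gripper turned a quarter.

```bash
python3 - <<'E'
from h import *
from workcell import bot
import cv2
r=down(Q[2])
h=lambda y,z:H(Q,np.array([0,y,z]))
bot.line_to(list(bot.current_ee_pos()[:2])+[.27],None,.2)
bot.goto(h(.225,.27),r)
bot.line_to(h(.225,.154),r,.15)
cv2.imwrite("pics/wrist5.png",bot.read_camera("wrist")["pixels"])
f0=np.array(bot.current_contact_force());print(f0.round(1))
ey=H([0,0,Q[2]],np.array([0,1.,0]))
bot.line_to(h(.20,.154),r,.1)
y=.20
while y>.155:
    y-=.003; bot.line_to(h(y,.154),r,.06)
    f=np.array(bot.current_contact_force())-f0
    p=Ro.from_euler('z',-Q[2]).apply(np.array(bot.current_ee_pos())-[Q[0],Q[1],0])
    print(round(y,3),p.round(4),round(float(f@ey),1),f.round(1))
    if f@ey>10: break
for n in("wrist","top","scene"):
    cv2.imwrite(f"pics/{n}6.png",bot.read_camera(n)["pixels"])
print(bot.current_clock())
E
```

```text
[0.1 0.1 0.9]
0.197 [-0.      0.1972  0.154 ] 0.7 [-0.3  0.6 -0.6]
0.194 [-0.     0.194  0.154] -0.3 [-0.6 -0.5 -0.9]
0.191 [-0.      0.1909  0.1539] 0.6 [-0.3  0.5 -0.3]
0.188 [-0.      0.1879  0.154 ] 0.7 [-0.2  0.6 -1. ]
0.185 [-1.000e-04  1.847e-01  1.539e-01] 0.5 [-0.1  0.5 -0.9]
0.182 [-0.      0.1817  0.154 ] -0.1 [ 0.5  0.  -1.7]
0.179 [0.     0.1787 0.154 ] -0.5 [-0.7 -0.8 -0.6]
0.176 [0.     0.1757 0.154 ] 0.2 [ 0.2  0.3 -0.8]
0.173 [0.     0.1727 0.154 ] 0.1 [-0.1  0.1 -0.4]
0.17 [0.     0.1697 0.154 ] 1.4 [-1.2  1.  -0.8]
0.167 [0.     0.1667 0.154 ] 0.8 [ 0.2  1.  -1.4]
0.164 [0.     0.1639 0.154 ] 2.2 [-0.8  2.  -0.6]
0.161 [-0.      0.1638  0.154 ] 11.6 [-4.7 10.6  2.7]
16.2
```

View pics/wrist6.png

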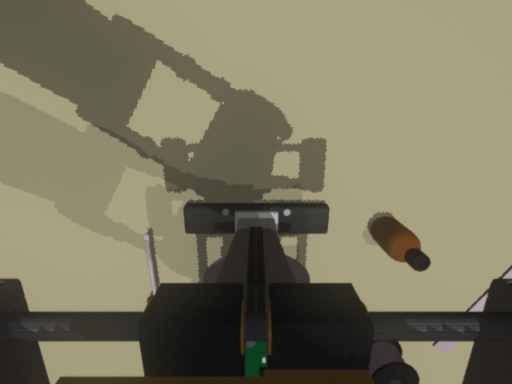

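The tool stopped hard at holder y 0.1638, which fits the home position (0.152 + 0.010 half finger). I'll press a little more, back off and look.

```bash
python3 - <<'E'
from h import *
from workcell import bot
import cv2
r=down(Q[2])
h=lambda y,z:H(Q,np.array([0,y,z]))
bot.line_to(h(.159,.154),r,.06);bot.hold(.3)
p=Ro.from_euler('z',-Q[2]).apply(np.array(bot.current_ee_pos())-[Q[0],Q[1],0]);print(p.round(4),np.round(bot.current_contact_force(),1))
bot.line_to(h(.20,.154),r,.1)
bot.line_to(h(.22,.30),r,.2)
bot.goto(H(Q,np.array([-.08,.09,.30])),RD)
for n in("wrist","top","scene"):
    cv2.imwrite(f"pics/{n}7.png",bot.read_camera(n)["pixels"])
c=bot.read_camera("wrist")
for y,z in((.152,.177),(.146,.165)):print(proj(c,H(Q,np.array([0,y,z]))))
a=cv2.imread("pics/wrist7.png")[60:210,140:400]; cv2.imwrite("pics/w7z.png",cv2.resize(a,None,fx=3,fy=3,interpolation=cv2.INTER_CUBIC))
print(bot.current_clock(),np.round(bot.current_contact_force(),1))
E
```

```text
[-0.      0.1637  0.1539] [-6.2 16.9  8. ]
[192.98010001 112.60724778]
[201.21868391 112.42630099]
19.525 [ 0.3 -0.5 -1.2]
```

View pics/wrist7.png

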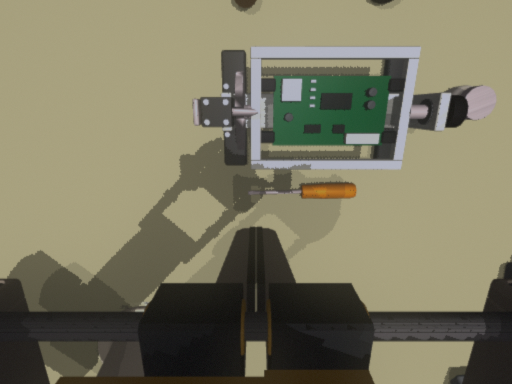

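View pics/w7z.png

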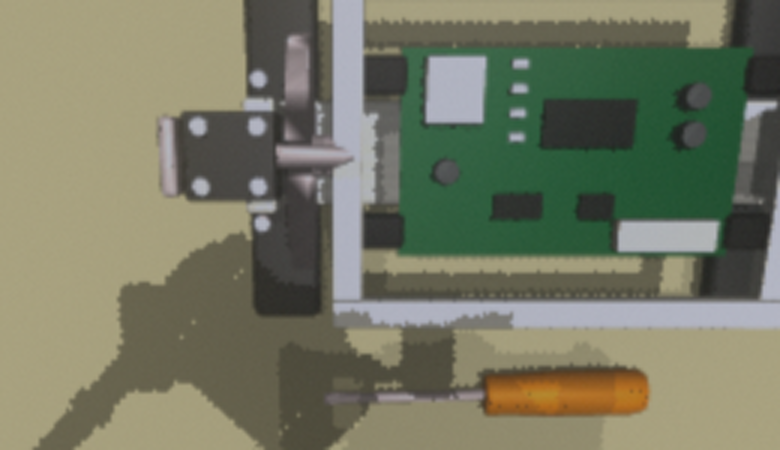

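View pics/top7.png

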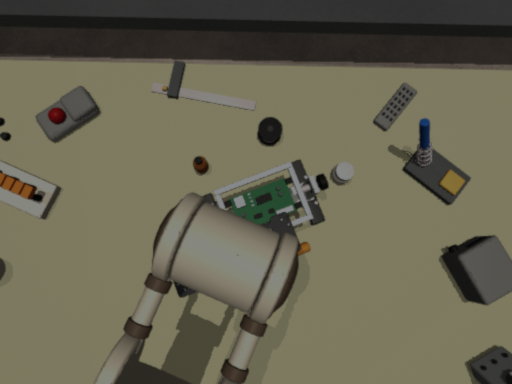

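The nose (zoom (350,157)) is through the disc and beyond it. The tab (col ~170) stands against the guide (cols 182–275), with its top outer edge within 1 px or so of the predicted home position at (193,113). The frame is level, and the bystanders I can see sit where they were. The arm is clear, so I'm handing in.

```bash
python3 - <<'E'
from workcell import bot
print(bot.current_clock()); bot.job_done()
E
```

```text
19.525
the job is handed in; nothing more can be done
```

The frame is level and the lock bar is home through the slot. I handed the job in at 19.5 s with the arm clear of everything; no verdict was reported.

**What I did:** I found the holder in the top, scene and wrist views. I pushed the near rail down along its arc from about 0.92 rad, then pushed the bar home by its tab.

**Frame check:** After the rail push, the rail corners gave a swing of about -0.01 to -0.02 rad. The nose sat inside the slot mouth, which itself looked about 0.04 rad off centre. I did not measure the swing again after locking, but the last picture shows the frame level.

**Bar check:** The tab stopped hard, at up to about 17 N sideways, with the fingertip centre at holder y 164 mm (162 mm expected for fully home). The last picture shows the nose beyond the disc and the tab against the guide.

**Bystanders:** The reel, bottle and jar are where they were in the top view. The screwdriver is partly hidden by the arm there, but looks undisturbed in the wrist view.

**Disagreements:**
- **Rail force:** The force reading dropped to its noise level (about 1 N) below 0.6 rad, where 2 N was expected. I relied on the pictures for the level position.
- **Tab position:** At the start, the tab showed 2 to 4 pixels (several mm) closer to the guide than the fitted pose put it.

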